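Dry the nail brush on the sill dryer

TASK

Dry the wooden nail brush: set it bristles down on the narrow raised bar in front of the dryer's air nozzle, centred and lying along the bar, and let go of it. Then press the thumb lever of the dryer's spring-return dial down past its first two clicks into the third and hold it there for two seconds. Finish while still holding it at the third click, with the brush still on the bar, and leave the tins, the jar and the hair pick where they are.

Things in the scene. Friction and masses are not known exactly. Their poses are not given: they have to be found in the camera images.
- brush_center (a point): Centre (half-way up) of the loose wooden nail brush, 80 g: wooden block 90 x 38 x 20 mm on top, stiff bristles 78 x 31 x 16 mm under it, 36 mm high in all. It stands on its bristles on the sill, so this point is 18 mm up; the wooden block spans 2 mm below to 18 mm above this point. x runs along its length, y across (grasp it across, 38 mm), z up.
- bar_top (a point): Centre of the top face of the narrow raised steel bar beside the dryer, 70 mm above the sill: the bar is 80 mm long (its x axis), 22 mm wide (its y axis) and 8 mm thick, on a thin post above a low plate. z up. The dryer's nozzle ends 90 mm from it on the +y side; the dryer's housing (150 x 110 mm, 88 mm high) begins 110 mm away on that side. The dryer is fixed; its x and y axes are those of the bar.
- dial_axis (a point): On the horizontal axis of the dryer's black dial, 73 mm above the sill, on the dryer's side away from the bar. The axis runs along this frame's y (parallel to the bar's y); frame fixed to the dryer, z up. The housing's near face (-x) lies 30 mm from it towards -x, so the thumb bar stands clear in front of the housing.
- thumb_bar (a point): Centre of the thumb bar at the end of the dial's lever: a round bar 18 mm in diameter and 40 mm long, parallel to the dial axis and 70 mm from it, level with dial_axis in y. It moves with the dial; at rest it stands towards -x and up, 0.62 rad above level (about 114 mm above the sill); at the third click 0.34 rad below level (about 50 mm above the sill). Pressed down from above it moves on a 70 mm arc about dial_axis.
- dial (a joint): Angle of the dial (rad): 0 at rest (lever up), grows as the lever is pressed down; clicks (detents) at 0.32, 0.64 and 0.96, hard stop at 1.0. It springs back to 0 from anywhere when let go; no click holds it. At the thumb bar about 5 N starts it, the hump before the third click (0.64 to 0.80) takes about 10 N, and holding it at the third click about 8 N.
- tins: Bystander: three round aluminium tins stacked as one tower, 74 mm across, 90 mm high; origin at the centre of its underside.
- jar: Bystander: glass apothecary jar with a metal flip-top lid, 76 mm across, 122 mm high; origin at the centre of its underside.
- pick: Bystander: red plastic hair pick lying flat, 172 x 64 mm, 8 mm thick, along its x axis; origin near its middle, underside.
Mind the look-alikes: they are no part of the job. Of the things that look like the part that bears brush_center, the middle-sized one is meant.

How it is judged:
By the outcome, as a careful person would: the job done as asked, in the order asked, and still so for the second after the job is handed in, while the arm keeps its last pose, push and grip.
It also fails if it takes over 61 s, if anything falls off the work surface, if the arm or the gripper's body presses on something with over 40 N, if the wrist force passes 120 N, or if a joint passes its speed limit or range.

ROBOT

A 6-joint arm with a two-finger parallel gripper is mounted at the origin on the work surface. World frame = base frame: x ahead of the robot, y to its left, z up, the work surface at z = 0. Lengths are in mm, angles in degrees, forces in N, time in s.
With the tool pointing down it reaches from about 350 to 725 mm from the base axis. Payload 6 kg.
Tool frame: the origin (TCP) lies midway between the tips of the shut fingers; the grasp point (between the pads) lies ctrl.grip_depth behind it (ctrl.grip_depth is the distance from the TCP to the grasp point, in mm); z points along the fingers, x is the direction in which the jaws open and shut, and the axes are right-handed (so a half turn about z gives the same grasp; the last joint's range is limited). The gripper opens to 85 mm and grips with 20 to 120 N. Pads are 22 mm wide; open, the fingers measure 114 mm over their backs; the gripper's body (76 mm by 85 mm) begins 54 mm behind the grasp point. The pads swing forward as they close: fully open they stand 13 mm farther back than shut.
Start: joints at [92.286, 2.303, 4.859, 0, -92.561, -19.12], TCP at [173.729, 574.275, 231.261] pointing down, gripper open.
Joint ranges: [-146.85, 146.85], [-73.84, 115.35], [-62.03, 85.46], [-188.31, 113.3], [-161.28, -10.13], [-171.36, 171.36]. Speed limits (degrees/s): [147.25, 147.25, 172.46, 180, 180, 180].

INTERFACE

Orientations are given as [roll, pitch, yaw] about the fixed x, y, z axes, in that order (R = Rz(yaw) Ry(pitch) Rx(roll)).
In Python, from bench import ctrl, eoat, readout, imaging, workorder gives the robot as it stands. The module is installed in compiled form; this text tells all that it offers. Calls block until the motion is done:
- ctrl.move_ptp(position, orientation): joint-space move of the TCP to a pose.
- ctrl.servo_line(position, feed=150, rotation=None): straight line of the TCP; rotation=None keeps the orientation; feed is the mean speed in mm/s.
- ctrl.movej(angles): joint-space move.
- eoat.gripper_to(opening): finger opening in mm; the grip force is fixed at half the most; returns when the fingers have stopped.
- ctrl.sleep(seconds).
- ctrl.inverse_kinematics(position, orientation): joint angles nearest the present ones, or None.
- readout.get_obs(): the state.
- imaging.grab_frame(name): name is "scene" or "top"; returns (picture, depth): 384x512x3 uint8, red, green, blue; 384x512 float32, mm along the optical axis (not along the pixel's ray), 0 where there is no reading.
- imaging.calibration(name): a dict with "mtx" (3x3 intrinsics, pixels), "R" (3x3) and "t" (3): a world point X has camera coordinates R X + t. Camera axes: x right, y down, z forward; pixel columns grow to the right and rows downward; lengths in mm; the calibration is good to about 2 mm. A picture is of the moment at which its call begins. calibration takes no time and is no camera call.
A pose or a line that the arm cannot do raises ctrl.PlanningError and nothing moves.
- workorder.sign_off(): hands the job in, once; it reports no verdict.
The state is a dict: "t": time; "joints": joint angles; "qvel": joint speeds; "effort": joint torques, N m; "ee_pos": TCP position; "eef_rot": TCP orientation; "wrist_force": force on the tool from outside, world axes, zero at the start; "torque": the same for the moment, N m; "opening": finger opening in mm.
Only numpy, scipy, OpenCV 4.12 (cv2) and the standard library are available. Lean on these libraries where they do the work, as an engineer would, in place of code of your own. Each camera call takes 0.05 s, during which the arm holds its last target.

## Working session

There is one attempt and no reset: what is moved stays moved. The work goes in short steps, each a Python script; the robot and the scene stay as the last script left them, time stands still between calls to the robot, and variables do not carry over. Pictures are saved under pics/ and viewed, and the job is handed in when it is done.

```bash
mkdir -p pics; ls
python3 - <<'E'
from bench import ctrl, eoat, readout, imaging, workorder
import cv2, numpy as np
for n in ("scene","top"):
    p,d=imaging.grab_frame(n)
    cv2.imwrite(f"pics/{n}0.png",p[:,:,::-1]); np.savez(f"{n}0.npz",p=p,d=d)
    c=imaging.calibration(n); print(n,c['mtx'].tolist(),np.round(c['R'],4).tolist(),c['t'], (d>0).mean())
print(ctrl.grip_depth, readout.get_obs())
E
```

```text
pics
scene [[387.1882707783453, 0.0, 254.60618078574987], [0.0, 387.1882707783453, 190.91435525698958], [0.0, 0.0, 1.0]] [[-0.0917, 0.9957, -0.0103], [0.7013, 0.0572, -0.7106], [-0.7069, -0.0724, -0.7036]] [ 159.37381304 -305.55614485 1391.93763893] 0.9958852132161459
top [[441.8579825951718, 0.0, 257.6837442815368], [0.0, 441.8579825951718, 188.7610942385858], [0.0, 0.0, 1.0]] [[0.0011, -0.9997, -0.0255], [-0.9803, 0.004, -0.1974], [0.1974, 0.0252, -0.98]] [ -82.65448352  544.35465065 1040.13166279] 0.9959564208984375
18.700000000000003 {'t': 0.1, 'joints': array([ 9.22844699e+01,  2.33396807e+00,  4.80839350e+00, -2.24747606e-02,
       -9.25605941e+01, -1.91174951e+01]), 'qvel': array([ 0.05071231, -0.07913369,  0.16523441,  0.15608498,  0.0720128 ,
       -0.00541041]), 'effort': array([-4.86741090e-03, -3.69340503e+01,  3.48284090e+01,  6.95153922e+00,
       -4.45291967e-03, -6.01922459e-07]), 'ee_pos': array([173.62068143, 574.03013323, 230.39750467]), 'eef_rot': array([-1.79992995e+02, -8.87699148e-02, -1.06832043e+02]), 'wrist_force': array([ 0.7048428 ,  0.77727033, -0.08052379]), 'torque': array([ 0.00660442, -0.05907923, -0.00786253]), 'opening': 85.55624373261182}
```

View pics/scene0.png

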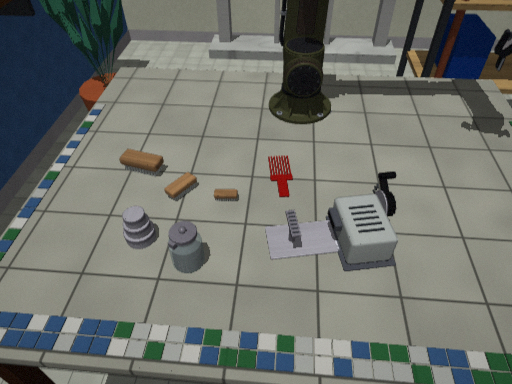

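View pics/top0.png

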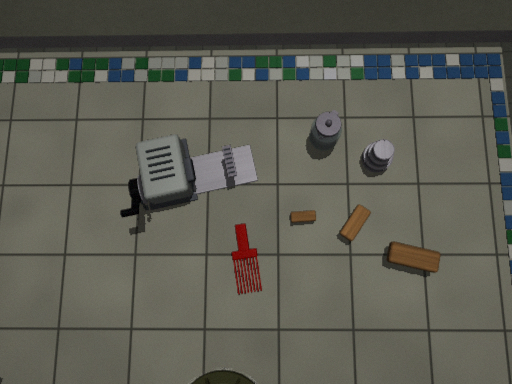

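The scene view shows the three brushes at about (142,161), (181,185) and (226,195), with the middle-sized one at (181,185). The dryer is at (362,230), the bar at (294,228) and the black lever at (387,180). In the top view the middle brush is at (355,222), the bar at (231,167) and the lever at (132,205). Next I'll zoom in and measure.

```bash
cat > h.py <<'E'
import numpy as np, cv2
from bench import ctrl, eoat, readout, imaging, workorder
def pts(n,d,mask):
    c=imaging.calibration(n);K,R,t=c['mtx'],c['R'],c['t']
    v,u=np.nonzero(mask&(d>0));z=d[v,u]
    X=np.stack([(u-K[0,2])/K[0,0]*z,(v-K[1,2])/K[1,1]*z,z],1)
    return (X-t)@R,u,v
def ray(n,u,v,z):
    c=imaging.calibration(n);K,R,t=c['mtx'],c['R'],c['t']
    o=-R.T@t; r=R.T@np.array([(u-K[0,2])/K[0,0],(v-K[1,2])/K[1,1],1]); return o+r*(z-o[2])/r[2]
def proj(n,X):
    c=imaging.calibration(n);x=c['R']@np.asarray(X)+c['t'];x=c['mtx']@x;return x[:2]/x[2]
E
python3 - <<'E'
from h import *
T=np.load('top0.npz');S=np.load('scene0.npz')
a=cv2.resize(T['p'][120:240,110:270],None,fx=5,fy=5,interpolation=cv2.INTER_CUBIC);cv2.imwrite('pics/topz.png',a[:,:,::-1])
a=cv2.resize(S['p'][160:280,250:410],None,fx=5,fy=5,interpolation=cv2.INTER_CUBIC);cv2.imwrite('pics/scenez.png',a[:,:,::-1])
for n,I in(('top',T),('scene',S)):
    hsv=cv2.cvtColor(I['p'],cv2.COLOR_RGB2HSV)
    m=cv2.inRange(hsv,(5,100,60),(20,255,255))
    k,l,st,ce=cv2.connectedComponentsWithStats(m)
    for i in range(1,k):
        if st[i,4]<80: continue
        P,u,v=pts(n,I['d'],l==i)
        top=np.percentile(P[:,2],90); Q=P[P[:,2]>top-5]
        r=cv2.minAreaRect(Q[:,:2].astype(np.float32))
        print(n,ce[i].round(),st[i,4],'top z',top.round(1),'rect',np.round(r[0],1),np.round(r[1],1),round(r[2],1))
E
```

```text
top [355. 222.] 537 top z 39.1 rect [ 463.3 -322.5] [36.9 88.1] 55.2
top [303. 216.] 250 top z 27.9 rect [ 480.1 -196.3] [25.3 62.2] 5.3
top [414. 256.] 1010 top z 51.4 rect [ 379.1 -457.3] [117.   48.3] 77.1
scene [483.   5.] 584 top z 179.6 rect [-569.3  748. ] [ 57.3 246.2] 3.5
scene [443.  60.] 297 top z -3.4 rect [-584.9  678.9] [27.7 20.3] 81.4
scene [417.  60.] 339 top z -199.9 rect [-746.5  644.7] [107.  382.6] 87.5
scene [499.  73.] 738 top z -200.4 rect [-752.5 1014.8] [144.4 409.6] 70.2
scene [94. 89.] 646 top z -383.4 rect [-395.  -976.3] [1044.8  208. ] 27.7
scene [140. 160.] 588 top z 49.7 rect [ 381.  -456.3] [112.6  48. ] 77.0
scene [180. 184.] 383 top z 37.5 rect [ 465.5 -321.9] [35.  86.4] 56.0
scene [225. 194.] 180 top z 27.0 rect [ 483.1 -195.4] [23.  59.5] 3.9
```

View pics/topz.png

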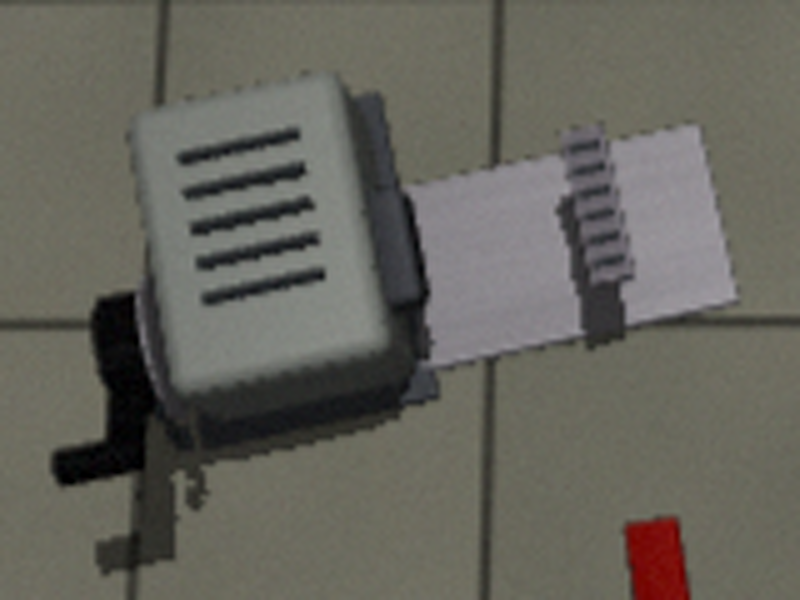

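View pics/scenez.png

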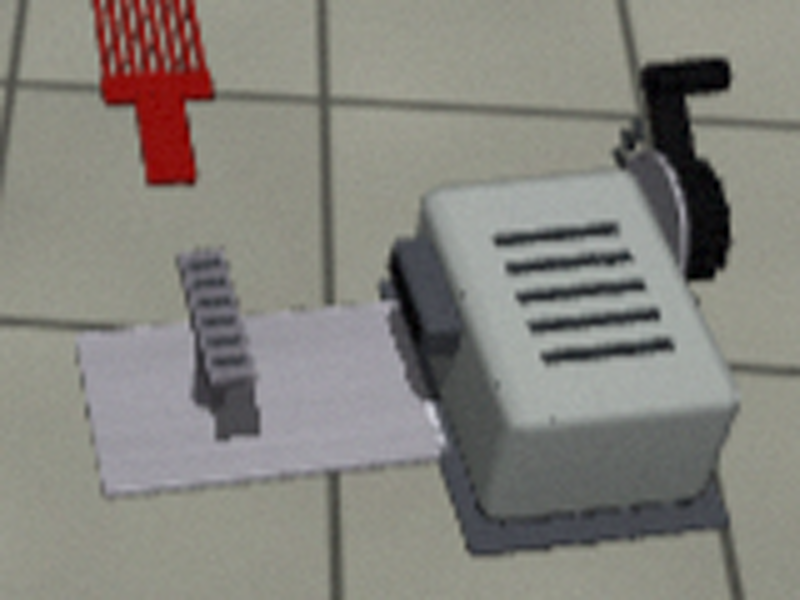

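Run:
```python
from h import *
for n,box in(('top',(215,135,245,200)),('scene',(280,205,308,250))):
    I=np.load(n+'0.npz');m=np.zeros((384,512),bool);m[box[1]:box[3],box[0]:box[2]]=1
    P,u,v=pts(n,I['d'],m); q=P[(P[:,2]>60)&(P[:,2]<85)]
    r=cv2.minAreaRect(q[:,:2].astype(np.float32)); print(n,'bar',len(q),np.median(q[:,2]),np.round(r[0],1),np.round(r[1],1),round(r[2],1))
    c,w=np.linalg.eigh(np.cov(q[:,:2].T)); print(q[:,:2].mean(0),np.degrees(np.arctan2(w[1,1],w[0,1])))
    # table and plate
    for nm,b in (('plate',(195,150,222,190) if n=='top' else (272,225,285,250)),('pick',None)):
        if b: 
            m[:]=0;m[b[1]:b[3],b[0]:b[2]]=1;Q=pts(n,I['d'],m)[0];print(nm,np.percentile(Q[:,2],[10,50,90]))
    # housing top
    m[:]=0
    b=(130,125,200,215) if n=='top' else (328,190,400,270)
    m[b[1]:b[3],b[0]:b[2]]=1;Q=pts(n,I['d'],m)[0];Q=Q[(Q[:,2]>83)&(Q[:,2]<96)];r=cv2.minAreaRect(Q[:,:2].astype(np.float32));print('hous',np.median(Q[:,2]),np.round(r[0],1),np.round(r[1],1),round(r[2],1))
    # thumb bar: dark pixels
    b=(115,175,142,222) if n=='top' else (372,168,402,218)
    m[:]=0;m[b[1]:b[3],b[0]:b[2]]=1;m&=I['p'].max(2)<45
    Q,u,v=pts(n,I['d'],m);s=Q[:,2]>105;Q=Q[s];print('thumb',len(Q),Q.min(0),Q.max(0),Q.mean(0))
    r=cv2.minAreaRect(Q[:,:2].astype(np.float32));print(np.round(r[0],1),np.round(r[1],1),round(r[2],1))
    # others
    for nm,b in (('tab',(200,220,220,240) if n=='top' else (320,120,340,150)),):
        m[:]=0;m[b[1]:b[3],b[0]:b[2]]=1;Q=pts(n,I['d'],m)[0];print(nm,np.median(Q,0))
```

```text
top bar 284 70.81926713554307 [613.4 -12.4] [81.2 22. ] 12.4
[612.21937719 -12.74632488] -167.50578605196765
plate [2.46840965 6.51383171 9.50549086]
hous 88.49557693712077 [585.9 158.1] [165.5 150.6] 13.4
thumb 162 [468.05045472 189.49232394 105.48376714] [543.8863978  231.36561881 126.30933842] [483.18164415 209.5814002  118.12998952]
[505.  208.7] [39.2 78.3] 82.7
tab [449.29011915  41.37537734   0.8622698 ]
scene bar 269 70.18516687737686 [612.2 -12.8] [81.7 22.6] 12.2
[615.6665622  -12.69282555] -167.73078083779114
plate [4.95608574 6.62212981 8.43783197]
hous 88.40156804468259 [591.5 166.7] [153.6 137.1] 12.7
thumb 138 [474.53170371 192.59024656 105.05276852] [503.86273487 232.5724828  124.40424185] [486.2269102  209.27605378 115.62594968]
[489.1 213.1] [28.7 39.7] 3.1
tab [164.82929971 101.57768498   0.81913767]
```

Run:
```python
from h import *
from scipy.optimize import least_squares
a=np.radians(12.4);ex=np.array([np.cos(a),np.sin(a)]);ey=np.array([-ex[1],ex[0]]);b0=np.array([612.8,-12.6])
for n in('top','scene'):
    I=np.load(n+'0.npz');m=np.zeros((384,512),bool)
    b=(115,170,145,222) if n=='top' else (372,165,402,222)
    m[b[1]:b[3],b[0]:b[2]]=1;m&=I['p'].max(2)<55
    Q,u,v=pts(n,I['d'],m)
    X=(Q[:,:2]-b0)@ex;Y=(Q[:,:2]-b0)@ey;Z=Q[:,2]
    s=Z>15; X,Y,Z=X[s],Y[s],Z[s]
    for lo in range(20,130,10):
        k=(Z>lo)&(Z<=lo+10)
        if k.sum():print(n,lo,k.sum(),X[k].min().round(),X[k].max().round(),Y[k].min().round(),Y[k].max().round())
    k=(X<-105)&(Z>105)
    print('Y ext',np.sort(Y[k])[[0,2,5,-6,-3,-1]].round(1))
    if k.sum()>10:
        r=least_squares(lambda p:np.hypot(X[k]-p[0],Z[k]-p[1])-9,[-125,114],loss='soft_l1');print('fit',r.x,b0+r.x[0]*ex+np.mean([Y[k].min(),Y[k].max()])*ey)
    # housing -x,+x,+y,-y extents
    m[:]=0
    b=(130,125,200,215) if n=='top' else (325,190,405,275)
    m[b[1]:b[3],b[0]:b[2]]=1;m&=I['p'].max(2)>60;Q=pts(n,I['d'],m)[0];Q=Q[(Q[:,2]>50)&(Q[:,2]<96)]
    X=(Q[:,:2]-b0)@ex;Y=(Q[:,:2]-b0)@ey;print('house',np.percentile(X,[1,99]),np.percentile(Y,[1,99]))
```

```text
top 60 1 -53.0 -53.0 237.0 237.0
top 70 14 -54.0 6.0 220.0 232.0
top 80 57 -73.0 8.0 219.0 246.0
top 90 125 -71.0 1.0 219.0 247.0
top 100 125 -72.0 -8.0 219.0 247.0
top 110 61 -91.0 -67.0 229.0 270.0
top 120 81 -90.0 -75.0 229.0 267.0Traceback (most recent call last):
  File "<stdin>", line 15, in <module>
IndexError: index 0 is out of bounds for axis 0 with size 0
```

Run:
```python
from h import *
from scipy.optimize import least_squares
a=np.radians(12.4);ex=np.array([np.cos(a),np.sin(a)]);ey=np.array([-ex[1],ex[0]]);b0=np.array([612.8,-12.6])
for n in('top','scene'):
    I=np.load(n+'0.npz');m=np.zeros((384,512),bool)
    b=(115,170,145,222) if n=='top' else (372,165,402,222)
    m[b[1]:b[3],b[0]:b[2]]=1;m&=I['p'].max(2)<55
    Q,u,v=pts(n,I['d'],m)
    X=(Q[:,:2]-b0)@ex;Y=(Q[:,:2]-b0)@ey;Z=Q[:,2]
    k=(Z>108)&(X<-66)
    print(n,'Y ext',np.sort(Y[k])[[0,2,5,-6,-3,-1]].round(1),'X',np.sort(X[k])[[0,3,-4,-1]].round(1))
    r=least_squares(lambda p:np.hypot(X[k]-p[0],Z[k]-p[1])-9,[-80,114],loss='soft_l1');print('fit',r.x,b0+r.x[0]*ex+np.mean([Y[k].min(),Y[k].max()])*ey)
    k=(Z>40)&(X>-60);print('dial Y',np.percentile(Y[k],[2,50,98]),'X',np.percentile(X[k],[1,99]),'Z',np.percentile(Z[k],[1,99]))
    m[:]=0
    b=(130,125,200,215) if n=='top' else (325,190,405,275)
    m[b[1]:b[3],b[0]:b[2]]=1;m&=I['p'].max(2)>60;Q=pts(n,I['d'],m)[0];Q=Q[(Q[:,2]>50)&(Q[:,2]<96)]
    X=(Q[:,:2]-b0)@ex;Y=(Q[:,:2]-b0)@ey;print('house',np.percentile(X,[1,99]),np.percentile(Y,[1,99]))
    for nm,c in (('thumb',None),):pass
# reach checks
for nm,p in(('brush',(464.3,-322.3)),('bar',b0),('tb',b0-82*ex+249*ey)):
    print(nm,np.hypot(*p))
```

```text
top Y ext [229.2 229.4 229.8 266.5 267.3 269.9] X [-91.  -90.5 -67.4 -66.5]
fit [-81.03807667 113.73204212] [480.07067443 213.7017305 ]
dial Y [219.36343435 232.61697546 246.48143682] X [-59.13222815   4.30057739] Z [ 75.24887604 105.96147785]
house [-52.84293288  90.86833515] [ 97.08341873 217.77967516]
scene Y ext [228.9 229.4 229.6 266.3 267.6 269.3] X [-89.7 -86.4 -68.9 -67.4]
fit [-83.04460531 113.35767793] [478.20315193 212.85151557]
dial Y [186.14213085 236.55729555 246.68830107] X [-59.78568966  26.36797098] Z [ 57.63933954 104.62224453]
house [-51.63210346  93.95430423] [ 95.61098406 220.51626213]
brush 565.2006546351481
bar 612.9295228653943
tb 524.4391276460913
```

```bash
cat >> h.py <<'E'
def st(tag=''):
    o=readout.get_obs();print(tag,'t',round(o['t'],2),'ee',o['ee_pos'].round(1),'rot',o['eef_rot'].round(1),'F',o['wrist_force'].round(1),'open',round(o['opening'],1));return o
E
python3 - <<'E'
from h import *
B=[464.3,-322.3];yaw=-124.5
print(ctrl.inverse_kinematics([*B,180],[180,0,yaw]),ctrl.inverse_kinematics([612.8,-12.6,200],[180,0,-77.6]),ctrl.inverse_kinematics([478,213,60],[180,0,-77.6]))
ctrl.move_ptp([*B,200],[180,0,yaw]);st()
ctrl.servo_line([*B,60]);st()
ctrl.servo_line([*B,7],feed=60);st('down')
eoat.gripper_to(30);st('grip')
ctrl.servo_line([*B,60],feed=60);o=st('lift')
for n in('top','scene'):
    p,d=imaging.grab_frame(n);cv2.imwrite(f"pics/{n}1.png",p[:,:,::-1]);np.savez(f"{n}1.npz",p=p,d=d)
a=np.hstack([cv2.resize(cv2.imread('pics/top1.png')[150:290,290:430],(400,400)),cv2.resize(cv2.imread('pics/scene1.png')[110:250,110:250],(400,400))]);cv2.imwrite('pics/g1.png',a)
E
```

```text
[-14.42245083  -2.98461786  -5.73486912   0.         -87.24974874
  69.92245083] [ 17.5207875    4.18873025   3.57234582   0.         -89.38361557
  84.8792125 ] [ 46.07296393  -6.77738948 -21.93803179   0.         -74.83935769
  56.32703607]
 t 3.39 ee [ 464.7 -321.8  200. ] rot [-180.     0.  -124.4] F [-0.8  0.5  0.1] open 85.3
 t 4.47 ee [ 464.9 -322.6   61.2] rot [-179.9    0.  -124.5] F [ 0.  -0.4 -0.2] open 85.2
down t 5.51 ee [ 464.6 -322.5    7.5] rot [-179.9    0.  -124.5] F [-0.2  0.3 -0.5] open 85.7
grip t 6.01 ee [ 464.6 -322.4    7.5] rot [-179.9    0.  -124.5] F [0.6 1.  2.4] open 37.3
lift t 7.04 ee [ 464.  -322.1   59.4] rot [ 179.9   -0.  -124.5] F [ 0.3 -0.2 -0.8] open 36.8
```

View pics/g1.png

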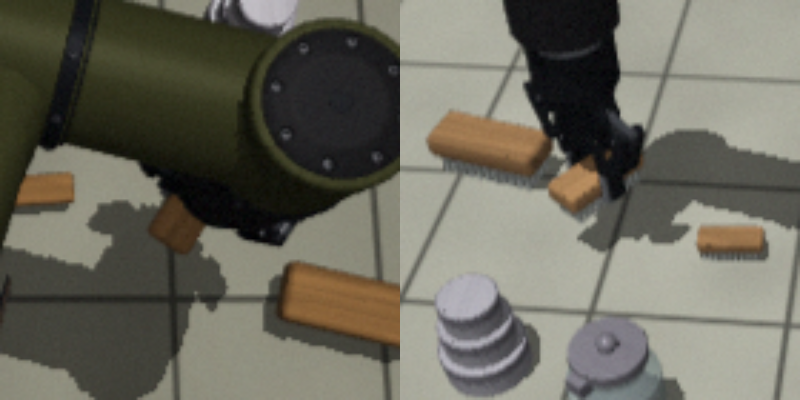

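The brush is held: the fingers stopped at 37 mm, and the scene view shows it level between them at about (181,173) in the full frame. Next I'll carry it to the bar.

Run:
```python
from h import *
B=[464.3,-322.3];P=[612.8,-12.6];yaw=-77.6
ctrl.servo_line([*B,190]);
ctrl.move_ptp([*P,190],[180,0,yaw]);st()
ctrl.servo_line([*P,95],feed=100);ctrl.sleep(.2);o=st('above')
e=np.array(P)-o['ee_pos'][:2]
for n in('top','scene'):
    p,d=imaging.grab_frame(n);cv2.imwrite(f"pics/{n}2.png",p[:,:,::-1]);np.savez(f"{n}2.npz",p=p,d=d)
a=np.hstack([cv2.resize(cv2.imread('pics/top2.png')[100:240,160:300],(400,400)),cv2.resize(cv2.imread('pics/scene2.png')[150:290,225:365],(400,400))]);cv2.imwrite('pics/g2.png',a)
```

```text
t 9.45 ee [612.6 -13.7 190.1] rot [180.   -0.  -77.7] F [ 0.4 -0.6 -0.9] open 37.4
above t 10.75 ee [613.1 -12.5  95.7] rot [-179.9    0.   -77.6] F [-0.5 -0.7 -1.2] open 37.5
```

View pics/g2.png

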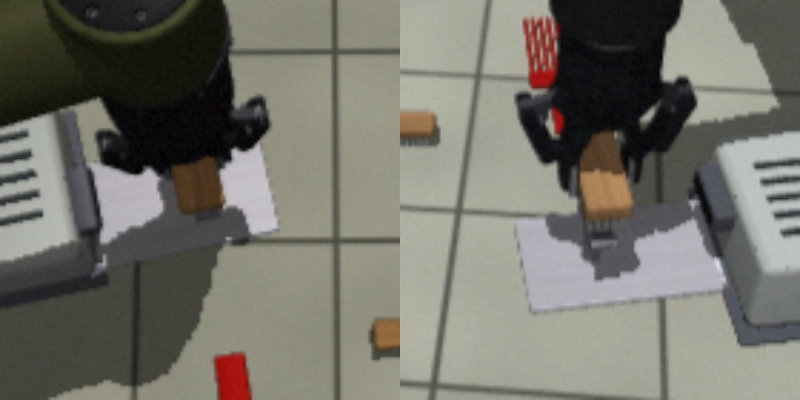

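The brush is above the bar, aligned with it, with its outer end at about (432,223) in the scene view. Before lowering I'll check the offset along its length from the depth data.

```bash
cat > ext.py <<'E'
from h import *
a=np.radians(12.4);ex=np.array([np.cos(a),np.sin(a)]);ey=np.array([-ex[1],ex[0]]);b0=np.array([612.8,-12.6])
def brush(tag):
    for n,b in(('top',(200,110,260,220)),('scene',(270,190,330,240))):
        I=np.load(f'{n}{tag}.npz');hsv=cv2.cvtColor(I['p'],cv2.COLOR_RGB2HSV)
        m=cv2.inRange(hsv,(4,90,25),(22,255,255))>0;k=np.zeros_like(m);k[b[1]:b[3],b[0]:b[2]]=1
        Q=pts(n,I['d'],m&k)[0];Q=Q[Q[:,2]>60];X=(Q[:,:2]-b0)@ex;Y=(Q[:,:2]-b0)@ey
        t=Q[:,2]>np.percentile(Q[:,2],80)-5
        r=cv2.minAreaRect(Q[t,:2].astype(np.float32))
        print(n,t.sum(),'X',np.percentile(X[t],[1,99]).round(1),'Y',np.percentile(Y[t],[1,99]).round(1),'ztop',np.percentile(Q[:,2],80).round(1),np.round(r[0],1),np.round(r[1],1),r[2])
E
python3 -c "
from ext import *;brush(2)"
```

```text
top 255 X [-43.3  -4.8] Y [-17.9  18.4] ztop 126.2 [589.9 -17.9] [42.6 38.3] 15.714003562927246
scene 382 X [-31.8  44.2] Y [-17.3  18.5] ztop 125.1 [618.6 -10.9] [77.1 37.8] 11.454072952270508
```

The ends are at -44 and +45 mm and the sides at -18 and +18 mm, so the brush is centred. Lowering now.

Run:
```python
from h import *
P=[612.6,-12.7]
for z in (80,78.5,77.5,76.8,76):
    ctrl.servo_line([*P,z],feed=20);ctrl.sleep(.1);o=st(z)
    if o['wrist_force'][2]>4: break
eoat.gripper_to(58);st('rel')
ctrl.servo_line([*P,200],feed=80);st()
ctrl.move_ptp([520,160,220],[180,0,-77.6]);eoat.gripper_to(0)
for n in('top','scene'):
    p,d=imaging.grab_frame(n);cv2.imwrite(f"pics/{n}3.png",p[:,:,::-1]);np.savez(f"{n}3.npz",p=p,d=d)
a=np.hstack([cv2.resize(cv2.imread('pics/top3.png')[100:240,160:300],(400,400)),cv2.resize(cv2.imread('pics/scene3.png')[150:290,225:365],(400,400))]);cv2.imwrite('pics/g3.png',a)
from ext import brush
brush(3);st()
```

```text
80 t 11.85 ee [612.7 -12.7  80.2] rot [-180.    -0.   -77.6] F [-1.  -0.4 -1. ] open 36.9
78.5 t 12.2 ee [612.6 -12.7  78.5] rot [180.   -0.  -77.6] F [ 0.3  0.3 -2. ] open 37.2
77.5 t 12.55 ee [612.6 -12.7  77.5] rot [-180.    -0.   -77.6] F [-0.2 -0.4 -1.1] open 37.4
76.8 t 12.9 ee [612.7 -12.7  77.5] rot [-180.    -0.   -77.6] F [-2.8  0.3  5.3] open 37.4
rel t 13.23 ee [612.5 -12.7  76.4] rot [180.    0.  -77.6] F [-0.1  0.2  0. ] open 57.7
 t 14.93 ee [612.4 -12.7 199.3] rot [179.9   0.  -77.6] F [ 0.1  0.3 -1. ] open 58.0
top 520 X [-42.8  42.2] Y [-17.6  18.2] ztop 108.1 [612.5 -12.1] [87.5 36.9] 12.006514549255371
scene 459 X [-40.7  44.2] Y [-18.2  17.5] ztop 107.1 [613.7 -12.8] [88.  36.6] 12.592113494873047
 t 16.42 ee [520. 160. 220.] rot [-180.    -0.   -77.6] F [-0.3  0.2 -1.1] open 0.0
```

View pics/g3.png

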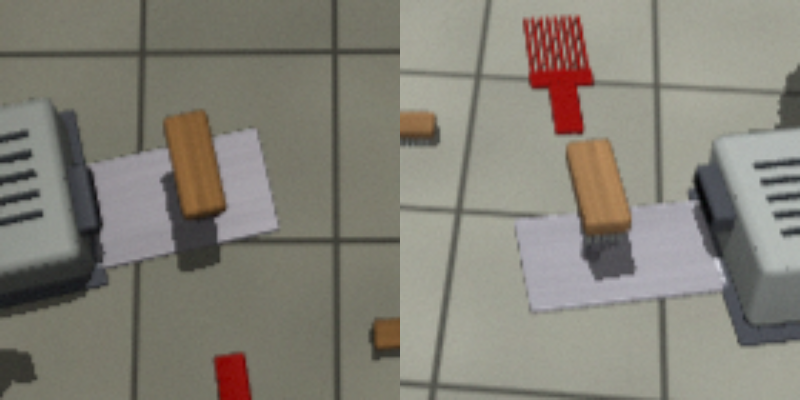

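The brush is centred within about 1 mm and lies along the bar (12.0 to 12.6° against 12.4°). It is level and stands on its bristles. Next I'll find the thumb bar by touch.

```bash
cat > pr.py <<'E'
from ext import *
YB=250.5
def tgt(th,dz=0): 
    X=-25-70*np.cos(.62-th);xy=b0+X*ex+YB*ey
    return [*xy,73+70*np.sin(.62-th)+9+dz]
def thz(z): return .62-np.arcsin((z-82)/70)
E
python3 - <<'E'
from pr import *
p=tgt(0)
print(p)
ctrl.move_ptp([p[0],p[1],180],[180,0,-77.6]);st()
ctrl.servo_line([p[0],p[1],129],feed=100);ctrl.sleep(.15);o=st();f0=o['wrist_force'][2]
for z in np.arange(127,115,-1.):
    ctrl.servo_line([p[0],p[1],z],feed=30);ctrl.sleep(.05);o=st(z)
    if o['wrist_force'][2]-f0>3: break
for n in('top','scene'):
    q,d=imaging.grab_frame(n);cv2.imwrite(f"pics/{n}4.png",q[:,:,::-1])
a=np.hstack([cv2.resize(cv2.imread('pics/top4.png')[130:270,70:210],(400,400)),cv2.resize(cv2.imread('pics/scene4.png')[120:260,305:445],(400,400))]);cv2.imwrite('pics/g4.png',a)
E
```

```text
[np.float64(478.94951672739785), np.float64(214.4542305769367), np.float64(122.67246123761136)]
 t 16.83 ee [478.4 215.  179.7] rot [180.   -0.  -77.5] F [0.3 0.2 0.8] open 0.3
 t 17.64 ee [479.4 214.7 130. ] rot [-179.9    0.   -77.6] F [ 0.4 -0.4 -0.1] open 0.3
127.0 t 17.94 ee [478.9 214.5 127. ] rot [-180.     0.   -77.6] F [ 0.4 -0.   1.1] open 0.1
126.0 t 18.24 ee [479.  214.4 126. ] rot [180.   -0.  -77.6] F [ 0.5  0.2 -0.3] open -0.0
125.0 t 18.54 ee [478.9 214.4 125. ] rot [180.   -0.  -77.6] F [-0.1  0.5 -0.1] open 0.0
124.0 t 18.84 ee [478.9 214.5 124. ] rot [180.    0.  -77.6] F [ 0.5 -0.2 -0.3] open 0.1
123.0 t 19.14 ee [478.9 214.5 123. ] rot [180.   -0.  -77.6] F [-0.1  0.5 -0.2] open -0.1
122.0 t 19.44 ee [479.1 214.5 122.7] rot [-180.     0.   -77.6] F [-2.2  0.2  4.3] open 0.3
```

View pics/g4.png

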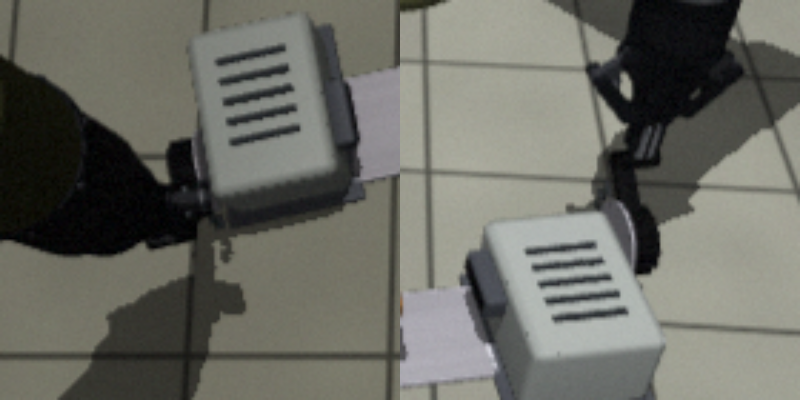

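Contact came at TCP z = 122.7 mm, exactly as computed. The pictures show the shut fingertips on the thumb bar, at about (645,155) in the scene crop. Now I'll press along the arc.

Run:
```python
from pr import *
for th in np.r_[np.arange(.08,.97,.08),.97]:
    dz=-1.2 if th>.3 else -.8
    ctrl.servo_line(tgt(th,dz),feed=35);o=readout.get_obs()
    print(round(th,2),'t',round(o['t'],2),'thz',round(thz(o['ee_pos'][2]),3),o['ee_pos'].round(1),'F',o['wrist_force'].round(1))
    if np.linalg.norm(o['wrist_force'])>30: break
ctrl.sleep(.2);o=st('end');print(thz(o['ee_pos'][2]))
```

```text
0.08 t 19.86 thz 0.06 [476.4 213.9 119.2] F [-5.2 -0.9 11.3]
0.16 t 20.17 thz 0.15 [472.9 213.1 113.7] F [-7.4 -1.5 11.2]
0.24 t 20.48 thz 0.248 [471.  212.7 107.4] F [-3.3 -0.1  6.2]
0.32 t 20.79 thz 0.326 [469.5 212.4 102.3] F [-3.5 -1.4  7.7]
0.4 t 21.1 thz 0.399 [468.3 212.1  97.3] F [-5.1 -0.3 10.4]
0.48 t 21.41 thz 0.487 [467.2 211.9  91.3] F [-2.9 -1.   6.5]
0.56 t 21.72 thz 0.572 [466.7 211.8  85.4] F [-1.8 -0.1  3.6]
0.64 t 22.02 thz 0.646 [466.6 211.8  80.2] F [-3.4  0.4  6.3]
0.72 t 22.33 thz 0.72 [467.  211.9  75. ] F [-3.8 -0.7  8.8]
0.8 t 22.64 thz 0.804 [467.9 212.1  69.2] F [-2.9  0.2  6.7]
0.88 t 22.95 thz 0.887 [469.1 212.4  63.5] F [-1.   0.2  6.4]
0.96 t 23.26 thz 0.963 [470.5 212.7  58.4] F [-3.   0.2  8.3]
0.97 t 23.51 thz 0.971 [470.7 212.8  57.9] F [-3.5 -0.2  9. ]
end t 23.71 ee [470.7 212.7  57.9] rot [-179.9    0.   -77.6] F [-4.8 -0.6  8.3] open -0.0
0.9711323243808818
```

Run:
```python
from pr import *
for i in range(5):
    ctrl.sleep(.6);o=readout.get_obs();print(round(o['t'],2),round(thz(o['ee_pos'][2]),3),o['wrist_force'].round(1))
for n in('top','scene'):
    p,d=imaging.grab_frame(n);cv2.imwrite(f"pics/{n}5.png",p[:,:,::-1]);np.savez(f"{n}5.npz",p=p,d=d)
brush(5)
a=np.hstack([cv2.resize(cv2.imread('pics/top5.png'),(400,300)),cv2.resize(cv2.imread('pics/scene5.png'),(400,300))])
b=np.hstack([cv2.resize(cv2.imread('pics/top5.png')[120:240,100:260],(400,300)),cv2.resize(cv2.imread('pics/scene5.png')[150:270,260:420],(400,300))])
cv2.imwrite('pics/g5.png',np.vstack([a,b]))
```

```text
24.31 0.971 [-4.  -0.6  8.1]
24.91 0.971 [-2.6 -0.6  8.6]
25.51 0.971 [-3.4 -0.6  8.3]
26.11 0.971 [-3.3  0.4  8.6]
26.71 0.971 [-4.   0.2  9.2]
top 523 X [-43.5  42.3] Y [-17.6  18.2] ztop 108.1 [612.2 -12.4] [88.7 36.9] 12.233287811279297
scene 458 X [-40.3  43.5] Y [-18.4  17.6] ztop 107.1 [614.2 -12.9] [85.9 36.9] 11.798748970031738
```

View pics/g5.png

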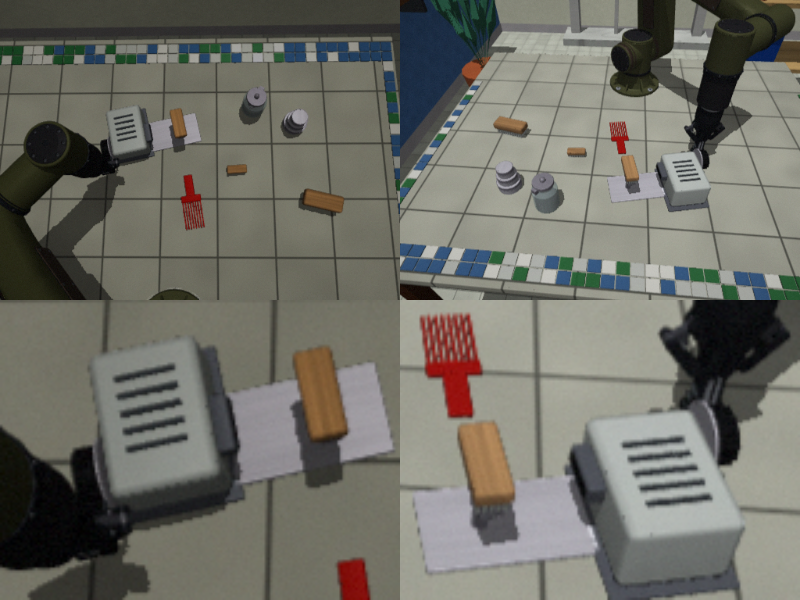

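The brush is still on the bar (scene crop, about (487,463)), the lever is held down, and the tins, jar and pick have not moved. Signing off.

Run:
```python
from h import *
workorder.sign_off();st()
```

```text
the job is handed in; nothing more can be done
the job is handed in; nothing more can be done
```

The job is done and handed in: the nail brush is on the bar and the dryer lever is still held at the third click.

- **Brush:** I picked up the middle-sized brush, set it bristles down on the bar and let go. The last pictures put it within about 1.5 mm of centre and 0.6° of the bar's direction, level and standing on its bristles.
- **Lever:** I pressed the thumb bar along its arc past the first two clicks. It stayed at about 0.97 rad for more than 3 s, against 0.96 for the third click and 1.0 for the stop. I worked this angle out from the fingertip height. Downward push while holding was 8–9 N.
- **Limits:** I handed in at about 27 s of the 61 s allowed. Contact forces I read stayed under 15 N.
- **Bystanders:** The tins, jar and hair pick look unmoved in the last pictures; I did not measure their positions.

No check failed. The one disagreement was in the cameras' heights, which read up to about 3 mm high at the brush and 1–2 mm elsewhere. Touching the bar and the thumb bar confirmed the heights I used.

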